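Find the cash box's concealed catch

TASK

The flat cash box on the counter is shut by a concealed catch: one of the five look-alike metal plates in its lid is a push button, set very slightly deeper than the others. Feel along the row of plates with the fingertips, without pushing hard, find the plate that gives and press it in so that the tray springs open, then let it come back up and leave the tray open. Nothing is to be picked up, and the stamp, cup and label roll beside the box are to be left where they stand.

Things in the scene. Friction and masses are not known exactly. Their poses are not given: they have to be found in the camera images.
- cash_box: Flat grey cash box, fixed, 150 (x) by 300 (y) by 70 mm high. Origin: centre of its underside, on the counter; x to its back, y to its left, z up; the tray is in its front (-x) face. In its lid a row of five aluminium plates, each 68 (x) by 48 mm (y), centred at x = +10 mm and y = -100, -50, 0, 50, 100 mm. Four are fixed, tops flush with the lid at z = 70 mm; the fifth is the release.
- plate_row (a point): the middle of the row of plates: a point in the plane of the lid's top, over the centre of the middle plate; the row runs along its y axis, plate centres 50 mm apart
- release (a joint): Press depth of the release plate, m; it may be any of the five (differs each run). 0 at rest, its whole top 2.5 mm below the lid; goes straight down to 0.006 (8.5 mm below the lid). Spring: about 2 N to start, 5 N fully in, plus some friction; the catch lets go at 0.003 to 0.0045. Springs back when let go.
- tray (a joint): how far the tray has come out of the box's front towards the robot, m: about 0 shut (up to 0.001 of play), 0.055 fully open. Its own spring drives it out within about one second when the catch lets go; it has no handle and needs no pull.
- stamp: bystander: loose wooden hand stamp with a turned handle, 34 by 46 by 67 mm high, standing about 0.2 m right of the box's centre; origin at the centre of its underside
- cup: bystander: loose white espresso cup with a handle, 60 by 85 by 56 mm high, about 0.22 m left of the box's centre, on the far side; origin at the centre of its underside
- label_roll: bystander: loose roll of white labels, 69 mm across, 30 mm high, about 0.22 m left of the box's centre, on the near side; origin at the centre of its underside

How it is judged:
On the way:
1. the release plate is pressed in with the tool until the catch lets go (value of joint release above 0.003 m and contact force between the fingers and anything else above 0.5 N), for 0.02 s.
At the end, for the whole second after the job is handed in: The tray is out by more than 40 mm, the release plate is back up to within 1.5 mm of its rest position, and the stamp, cup and label roll stand within 20 mm of where they were (value of joint tray above 0.04 m and value of joint release below 0.0015 m and distance of each of stamp, cup, label_roll from where it was at the start of the episode below 0.02 m); the robot touches nothing.
It fails at once if the robot pushes on something with more than 50 N (contact force between any of the fingers, the arm and anything else above 50 N).
It fails at once if the stamp, cup or label roll is lifted or shifted by more than 20 mm (distance of any of stamp, cup, label_roll from where it was at the start of the episode above 0.02 m).
It also fails if it takes over 42 s, if anything falls off the work surface, if the arm or the gripper's body presses on something with over 40 N, if the wrist force passes 120 N, or if a joint passes its speed limit or range.

ROBOT

A 6-joint arm with a two-finger parallel gripper is mounted at the origin on a cart in front of the work surface, level with it; the furniture and walls round the work are solid. World frame = base frame: x ahead of the robot, y to its left, z up, the work surface at z = 0. Lengths are in m, angles in rad, forces in N, time in s.
With the tool pointing down it reaches from about 0.15 to 0.775 m from the base axis. Payload 6.1 kg.
Tool frame: the origin (TCP) lies on the centre line of the jaws, within the pads' length; the fingertips stand 19 mm ahead of it and the grasp point (between the pads) is the TCP (manip.tcp_to_tips is the distance from the TCP to the fingertips, in m); y points along the fingers, x is the direction in which the jaws open and shut, and the axes are right-handed (so a half turn about y gives the same grasp; the last joint's range is limited). The gripper opens to 85 mm and grips with 20 to 120 N. Pads are 22 mm wide; open, the fingers measure 114 mm over their backs; the gripper's body (76 mm by 85 mm) begins 54 mm behind the grasp point. The pads swing forward as they close: fully open they stand 13 mm farther back than shut.
Start: joints at [1.16, 0.126, -0.04, 1.405, 0, 1.571], TCP at [0.21, 0.481, 0.25] pointing down, gripper open.
Joint ranges: [-2.72, 2.72], [-0.95, 1.95], [-1.27, 1.35], [-1.78, 2.02], [-1.46, 1.47], [-3.14, 3.14]. Speed limits (rad/s): [2.39, 2.39, 3.01, 3.14, 3.14, 3.14].

INTERFACE

Orientations are given as a unit quaternion [x, y, z, w].
In Python, from plant import telemetry, eyes, order, manip gives the robot as it stands. The module is installed in compiled form; this text tells all that it offers.
- The arm moves only by the shell command python3 -m crank 'ROWS' [OPENING] [FORCE]. ROWS is JSON, a list of rows, each a list of 2 entries, a list of its own where there are three numbers: the shift along the world's x, y, z in mm, then the turn, a rotation vector about the world's x, y, z in rad. A call has 1 to 12 rows; each row is the pose to reach, as a shift and turn from the pose commanded when the call began; what a row does not reach only later rows make up. A row lasts 1/10 s, in which the tool goes at most 50 mm and 8.59 degrees, less where a joint would pass 70% of its speed; a pose out of reach is approached as far as the arm can. A call with a gripper value outside its range is refused whole. OPENING is the finger opening in mm, from 0 to 85.4, set as the call begins (- or left out, the last holds). The fingers move at their own pace and stop on an object; FORCE is the grip in N (left out, the last holds). Time passes only in rows, so rows that repeat a pose let the fingers close. It gives the time, the measured TCP pose, the force and the opening at its end, in the units of the state.
- telemetry.state(): the state, without advancing time (a new reading comes with each control period).
- eyes.read_camera(name): name is "side" or "top" or "wrist"; returns a dict with "image" (420x560x3 uint8, red, green, blue), "fx", "fy", "cx", "cy" (pixels), "camera_from_world" (4x4, takes a point from world to camera coordinates). Camera axes: x right, y down, z forward; pixel columns grow to the right and rows downward; lengths in m; the calibration is good to about 2 mm. A picture is of the moment at which its call begins. There is no depth.
- order.job_done(): hands the job in, once; it reports no verdict.
The state is a dict: "time": time; "joint_positions": joint angles; "dq": joint speeds; "effort": joint torques, N m; "ee_pos": TCP position; "eef_rot": TCP orientation; "ft_force": force on the tool from outside, world axes, zero at the start; "wrist_torque": the same for the moment, N m; "width": finger opening in m.
Only numpy, scipy, OpenCV 4.12 (cv2) and the standard library are available. Lean on these libraries where they do the work, as an engineer would, in place of code of your own. Each camera call takes 0.05 s, during which the arm holds its last target. There are 200 camera calls.

## Working session

There is one attempt and no reset: what is moved stays moved. The work goes in short steps, Python scripts to look and compute and a shell command to move; the robot and the scene stay as the last step left them, time stands still between calls to the robot, and variables do not carry over. Pictures are saved under pics/ and viewed, about 8 in all and at most 12, crops included, and the job is handed in when it is done.

```bash
mkdir -p pics; python3 - <<'E'
from plant import telemetry, eyes, manip
import cv2, numpy as np
print(telemetry.state(), manip.tcp_to_tips)
for n in ("top","side"):
    c=eyes.read_camera(n); cv2.imwrite(f"pics/{n}0.png",c["image"][:,:,::-1]); 
    print(n,c["fx"],c["cx"],c["cy"],np.round(c["camera_from_world"],3).tolist())
E
```

```text
{'time': 0.0, 'joint_positions': array([ 1.15999061e+00,  1.26370647e-01, -4.06450711e-02,  1.40537604e+00,
        1.83015795e-05,  1.57079854e+00]), 'dq': array([-0.00081363,  0.00104138, -0.00109448, -0.00283036,  0.00026342,
       -0.00112221]), 'effort': array([ 3.08021758e-03, -4.35918653e+01,  3.52922165e+01,  1.74023869e-02,
        1.26772179e-04, -6.83939390e-06]), 'ee_pos': array([0.20949965, 0.48096932, 0.24951637]), 'eef_rot': array([ 0.59177418,  0.38703251, -0.38798325, -0.59116677]), 'ft_force': array([ 0.33548753,  0.39407213, -0.27624065]), 'wrist_torque': array([-0.07010213, -0.01810113,  0.02238888]), 'width': 0.08581875529096004} 0.019
top 389.10017182405636 278.05235439733394 208.5073361252765 [[0.021, -1.0, -0.011, -0.249], [-0.981, -0.018, -0.194, 0.467], [0.194, 0.015, -0.981, 0.842], [0.0, 0.0, 0.0, 1.0]]
side 476.15521713793055 281.97097001469433 213.32520278817935 [[0.956, -0.294, 0.012, -0.536], [-0.113, -0.405, -0.908, 0.017], [0.272, 0.866, -0.42, 1.063], [0.0, 0.0, 0.0, 1.0]]
```

View pics/top0.png

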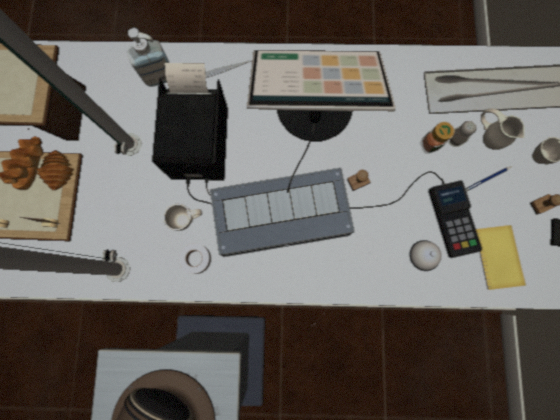

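View pics/side0.png

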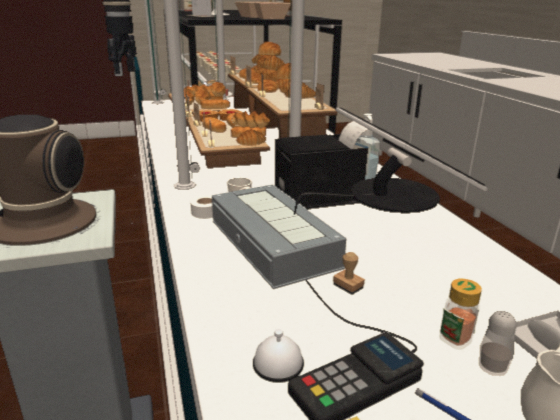

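The top view shows the box lid, with corners near (212,190), (340,170), (353,235) and (220,253). The plates sit at columns 223–340. The stamp is at (359,179), the cup at (180,217) and the roll at (197,258). The side view agrees, and two vertical posts stand on the left.

```bash
cat > h.py <<'E'
import numpy as np, cv2
def ray(c,u,v,z):
    T=c["camera_from_world"]; R=T[:3,:3]; o=-R.T@T[:3,3]
    d=R.T@np.array([(u-c["cx"])/c["fx"],(v-c["cy"])/c["fy"],1]); return o+d*(z-o[2])/d[2]
def proj(c,p):
    q=c["camera_from_world"]@np.r_[p,1]; return np.array([c["fx"]*q[0]/q[2]+c["cx"],c["fy"]*q[1]/q[2]+c["cy"]])
def plates(c,box,lo):
    x0,y0,x1,y1=box; im=c["image"]; m=np.zeros(im.shape[:2],np.uint8)
    m[y0:y1,x0:x1]=(im[y0:y1,x0:x1].min(2)>lo)*255
    cs,_=cv2.findContours(m,cv2.RETR_EXTERNAL,cv2.CHAIN_APPROX_NONE)
    return [cv2.minAreaRect(k) for k in cs if 250<cv2.contourArea(k)<2500]
E
python3 - <<'E'
from plant import eyes
from h import *
for n,box in (("top",(215,175,348,240)),("side",(225,185,330,250))):
    c=eyes.read_camera(n); x0,y0,x1,y1=box
    cv2.imwrite(f"pics/{n}1.png",cv2.resize(c["image"][y0:y1,x0:x1,::-1],None,fx=5,fy=5,interpolation=cv2.INTER_CUBIC))
    print(n, np.percentile(c["image"][y0:y1,x0:x1].min(2),[10,30,50,70,90]))
    for lo in (130,150):
        for r in plates(c,box,lo): print(lo,np.round(r[0],1),np.round(r[1],1),np.round(ray(c,*r[0],.07),4))
    if n=="top":
        for uv in ((212,190),(340,170),(353,235),(220,253)): print(uv,np.round(ray(c,*uv,.07),3))
        print("posts",ray(c,118,268,0),ray(c,130,146,0))
E
```

```text
top [ 86.  90.  94. 143. 147.]
130 [235.8 213.5] [29.1 20.1] [ 0.4538 -0.1471  0.07  ]
130 [257.8 209. ] [28.7 20.1] [ 0.4646 -0.1954  0.07  ]
130 [280.1 205.6] [29.1 20.1] [ 0.4734 -0.2446  0.07  ]
130 [302.4 201.9] [29.1 20.2] [ 0.4827 -0.2939  0.07  ]
130 [324.6 198.2] [29.4 20.1] [ 0.4919 -0.343   0.07  ]
130 [251.8 176.5] [10.9 76. ] [ 0.539  -0.1797  0.07  ]
150 [251.2 176.1] [10.3 75. ] [ 0.5397 -0.1783  0.07  ]
(212, 190) [ 0.506 -0.092  0.07 ]
(340, 170) [ 0.558 -0.378  0.07 ]
(353, 235) [ 0.411 -0.405  0.07 ]
(220, 253) [ 0.366 -0.117  0.07 ]
posts [0.33205143 0.13159969 0.        ] [0.63195466 0.13183534 0.        ]
side [ 28. 120. 136. 168. 201.]
130 [263.9 191.4] [64.9 17.6] [ 0.4783 -0.128   0.07  ]
150 [279.6 217.1] [91.8 25.6] [ 0.4733 -0.265   0.07  ]
```

View pics/top1.png

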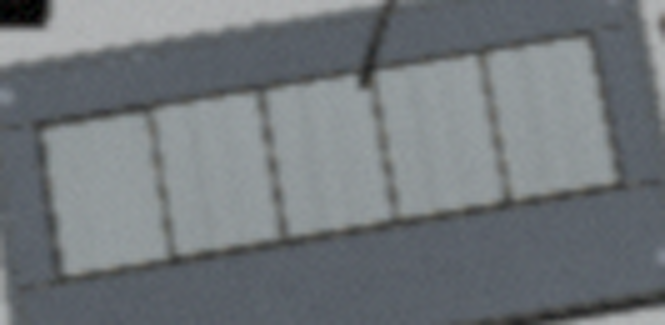

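The five plates come out 50 mm apart with a yaw of about 0.19 rad, which matches the given sizes. The posts at (0.33, 0.13) and (0.63, 0.13) stand between the arm and the box. I'll check for a glass pane or rail there.

```bash
python3 - <<'E'
from plant import eyes
from h import *
s=cv2.imread("pics/side0.png")[0:215,90:330]; t=cv2.imread("pics/top0.png")[20:320,0:240]
a=cv2.resize(s,(420,376),interpolation=cv2.INTER_CUBIC); b=cv2.resize(t,(380,475),interpolation=cv2.INTER_CUBIC)
o=np.zeros((475,800,3),np.uint8); o[:376,:420]=a; o[:,420:]=b
cv2.imwrite("pics/crop2.png",cv2.convertScaleAbs(o,alpha=1.3,beta=20))
c=eyes.read_camera("wrist"); cv2.imwrite("pics/w0.png",c["image"][:,:,::-1])
print(np.round(proj(eyes.read_camera("side"),[.21,.481,.25])))
E
```

```text
[125.  71.]
```

View pics/crop2.png

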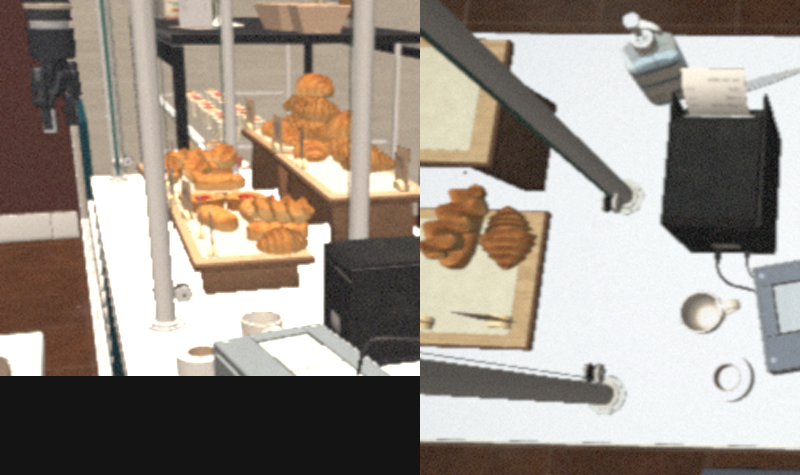

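View pics/w0.png

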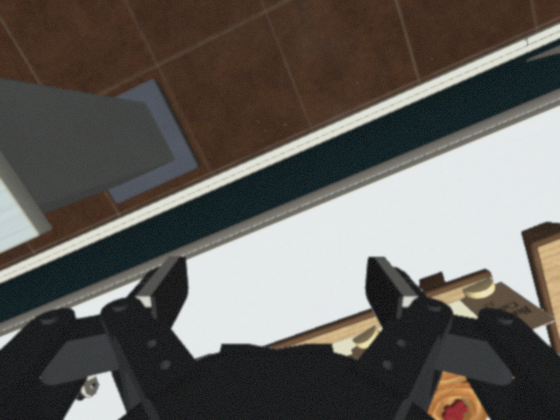

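The glass pane runs left from the near post at x≈0.33, and the gripper is on the robot side of it. So I'll pass in front at x≤0.2 and then reach out to the box. First I need the yaw.

```bash
python3 - <<'E'
from plant import telemetry
from scipy.spatial.transform import Rotation as R
import numpy as np
s=telemetry.state(); M=R.from_quat(s['eef_rot']).as_matrix(); print(M.round(3)); a=np.arctan2(M[1,0],M[0,0]); print("jaw yaw",a)
for t in (.192,.192+np.pi/2,.192-np.pi/2,.192-np.pi, .192+np.pi): print("turn to",t,t-a)
E
python3 -m crank '[[[-10,-40,0],[0,0,-0.13]],[[-20,-85,0],[0,0,-0.26]],[[-25,-130,0],[0,0,-0.39]],[[-25,-175,0],[0,0,-0.52]],[[-25,-220,0],[0,0,-0.65]],[[-25,-265,0],[0,0,-0.78]],[[-25,-310,0],[0,0,-0.91]],[[-25,-350,0],[0,0,-1.04]],[[-20,-390,0],[0,0,-1.17]],[[-10,-430,0],[0,0,-1.3]],[[0,-470,0],[0,0,-1.4]],[[0,-490,0],[0,0,-1.5]]]' 0 20; python3 -c "
from plant import telemetry; s=telemetry.state();print(s['joint_positions'],s['ee_pos'],s['time'])"
```

```text
[[ 0.399 -0.    -0.917]
 [ 0.917 -0.001  0.399]
 [-0.001 -1.    -0.   ]]
jaw yaw 1.1599767561236434
turn to 0.192 -0.9679767561236434
turn to 1.7627963267948965 0.6028195706712531
turn to -1.3787963267948966 -2.53877308291854
turn to -2.949592653589793 -4.109569409713436
turn to 3.3335926535897933 2.17361589746615
time: 1.5
ee_pos: [0.2098, -0.0101, 0.2505]
eef_rot: [-0.697, 0.121, -0.122, 0.697]
ft_force: [0.8, 0.4, -0.4]
width: -0.0003
[-4.82923541e-02 -4.79923373e-01 -5.22721775e-01  1.52612912e+00
 -2.04094852e-05  1.86720750e+00] [ 0.2097758  -0.0101441   0.25052755] 1.5
```

```bash
python3 -m crank '[[[40,-24,0],[0,0,0.1]],[[80,-48,0],[0,0,0.2]],[[120,-72,0],[0,0,0.3]],[[160,-96,0],[0,0,0.4]],[[200,-120,0],[0,0,0.48]],[[244,-137,-20],[0,0,0.53]],[[244,-137,-60],[0,0,0.53]],[[244,-137,-100],[0,0,0.53]],[[244,-137,-130],[0,0,0.53]],[[244,-137,-145],[0,0,0.53]],[[244,-137,-150],[0,0,0.53]],[[244,-137,-150],[0,0,0.53]]]'
python3 - <<'E'
from plant import eyes,telemetry
from h import *
c=eyes.read_camera("top"); cv2.imwrite("pics/t3.png",cv2.resize(c["image"][140:290,160:390,::-1],None,fx=3,fy=3,interpolation=cv2.INTER_CUBIC))
s=telemetry.state();print(s['joint_positions'],s['ee_pos'],s['ft_force'],s['time'])
E
```

```text
time: 2.7
ee_pos: [0.4534, -0.1456, 0.1]
eef_rot: [-0.704, -0.067, 0.067, 0.704]
ft_force: [-1.0, -0.1, 0.8]
width: -0.0003
[-3.10741229e-01  8.02235768e-02 -4.22397296e-01  1.06760527e+00
 -2.26876752e-05  1.07002953e+00] [ 0.45392526 -0.14578241  0.10088504] [0.26893261 0.13993919 0.311376  ] 2.75
```

View pics/t3.png

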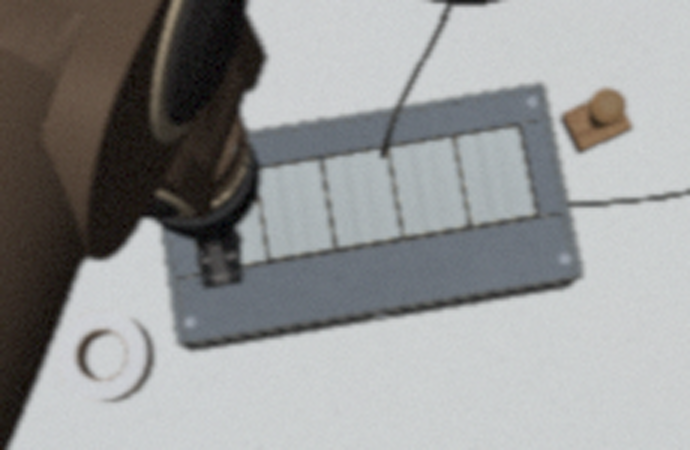

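The gripper is over the leftmost plate, the roll and stamp are untouched, and the tips are about 12 mm above the lid. Now I'll feel for it.

```bash
S='from plant import telemetry as t; s=t.state(); print("TIP",s["time"],(s["ee_pos"]*1000).round(2),s["ft_force"].round(1))'
python3 -m crank '[[[0,0,-5],[0,0,0]],[[0,0,-9],[0,0,0]],[[0,0,-9],[0,0,0]]]' >/dev/null; python3 -c "$S"
python3 -m crank '[[[0,0,-1],[0,0,0]],[[0,0,-1],[0,0,0]]]'>/dev/null; python3 -c "$S"
python3 -m crank '[[[0,0,-1],[0,0,0]],[[0,0,-1],[0,0,0]]]'>/dev/null; python3 -c "$S"
```

```text
TIP 3.05 [ 453.61 -145.67   91.25] [-0.8 -0.6 -0.8]
TIP 3.25 [ 453.69 -145.71   90.41] [ 0.9  0.2 -0.7]
TIP 3.45 [ 453.65 -145.7    89.27] [ 0.4 -0.4  0.5]
```

```bash
S='from plant import telemetry as t; s=t.state(); print("TIP",s["time"],(s["ee_pos"]*1000).round(2),s["ft_force"].round(1))'
python3 -m crank '[[[0,0,-0.5],[0,0,0]],[[0,0,-0.5],[0,0,0]]]' >/dev/null; python3 -c "$S"
python3 -m crank '[[[0,0,-0.5],[0,0,0]],[[0,0,-0.5],[0,0,0]]]'>/dev/null; python3 -c "$S"
```

```text
TIP 3.65 [ 453.63 -145.68   88.76] [ 0.1 -0.1 -0.2]
TIP 3.85 [ 453.63 -145.68   88.24] [0.4 0.5 0.5]
```

```bash
S='from plant import telemetry as t; s=t.state(); print("TIP",s["time"],(s["ee_pos"]*1000).round(2),s["ft_force"].round(1))'
python3 -m crank '[[[0,0,-0.5],[0,0,0]],[[0,0,-0.5],[0,0,0]]]' >/dev/null; python3 -c "$S"
python3 -m crank '[[[0,0,-0.5],[0,0,0]],[[0,0,-0.5],[0,0,0]]]'>/dev/null; python3 -c "$S"
```

```text
TIP 4.05 [ 453.59 -145.69   87.72] [-1.   0.7  0.6]
TIP 4.25 [ 453.59 -145.69   87.22] [-0.5 -0.1 -0.2]
```

```bash
S='from plant import telemetry as t; s=t.state(); print("TIP",s["time"],(s["ee_pos"]*1000).round(2),s["ft_force"].round(1))'
python3 -m crank '[[[0,0,-0.5],[0,0,0]],[[0,0,-0.5],[0,0,0]]]' >/dev/null; python3 -c "$S"
python3 -m crank '[[[0,0,-0.5],[0,0,0]],[[0,0,-0.5],[0,0,0]]]'>/dev/null; python3 -c "$S"
python3 -m crank '[[[0,0,-0.5],[0,0,0]],[[0,0,-0.5],[0,0,0]]]'>/dev/null; python3 -c "$S"
```

```text
TIP 4.45 [ 453.62 -145.69   86.74] [-0.2  0.7 -0.2]
TIP 4.65 [ 453.67 -145.7    86.47] [-0.6  0.2  1.6]
TIP 4.85 [ 453.72 -145.71   86.  ] [-1.2  0.5  4.3]
```

Contact is at about 86.5, which is 2.5 mm below flush. I'll push slightly further to see whether the plate gives.

```bash
S='from plant import telemetry as t; s=t.state(); print("TIP",s["time"],(s["ee_pos"]*1000).round(2),s["ft_force"].round(1))'
python3 -m crank '[[[0,0,-1],[0,0,0]],[[0,0,-1],[0,0,0]]]' >/dev/null; python3 -c "$S"
python3 -m crank '[[[0,0,-1],[0,0,0]],[[0,0,-1],[0,0,0]]]'>/dev/null; python3 -c "$S"
```

```text
TIP 5.05 [ 453.7  -145.69   84.81] [-0.6  0.5  2.8]
TIP 5.25 [ 453.69 -145.71   83.77] [0.4 0.1 4. ]
```

The plate gives with a light, steady 3–4 N, so it is the release. I'll press it past the catch, then lift off.

```bash
S='from plant import telemetry as t; s=t.state(); print("TIP",s["time"],(s["ee_pos"]*1000).round(2),s["ft_force"].round(1))'
python3 -m crank '[[[0,0,-1],[0,0,0]],[[0,0,-2],[0,0,0]],[[0,0,-2.5],[0,0,0]],[[0,0,-2.5],[0,0,0]],[[0,0,-2.5],[0,0,0]]]' >/dev/null; python3 -c "$S"
python3 -m crank '[[[0,0,5],[0,0,0]],[[0,0,20],[0,0,0]],[[0,0,50],[0,0,0]],[[0,0,90],[0,0,0]],[[0,0,120],[0,0,0]],[[-30,15,140],[0,0,0]],[[-70,35,140],[0,0,0]],[[-110,55,140],[0,0,0]],[[-150,75,140],[0,0,0]],[[-190,95,140],[0,0,0]],[[-220,110,140],[0,0,0]],[[-220,110,140],[0,0,0]]]'
python3 - <<'E'
from plant import eyes,telemetry
from h import *
c=eyes.read_camera("top"); cv2.imwrite("pics/t4.png",cv2.resize(c["image"][140:290,160:390,::-1],None,fx=3,fy=3,interpolation=cv2.INTER_CUBIC))
a=cv2.imread("pics/top0.png")[:,:,::-1].astype(int); d=np.abs(a-c["image"]).max(2)
for n,(x,y) in dict(stamp=(359,179),cup=(182,217),roll=(197,258)).items(): print(n,d[y-14:y+15,x-14:x+15].mean())
E
```

```text
TIP 5.75 [ 453.74 -145.69   81.34] [-0.2  0.2  4.8]
time: 6.95
ee_pos: [0.2303, -0.0346, 0.2213]
eef_rot: [-0.704, -0.068, 0.068, 0.704]
ft_force: [1.2, -0.2, -0.3]
width: -0.0003
stamp 7.439952437574316
cup 7.37217598097503
roll 7.983353151010702
```

View pics/t4.png

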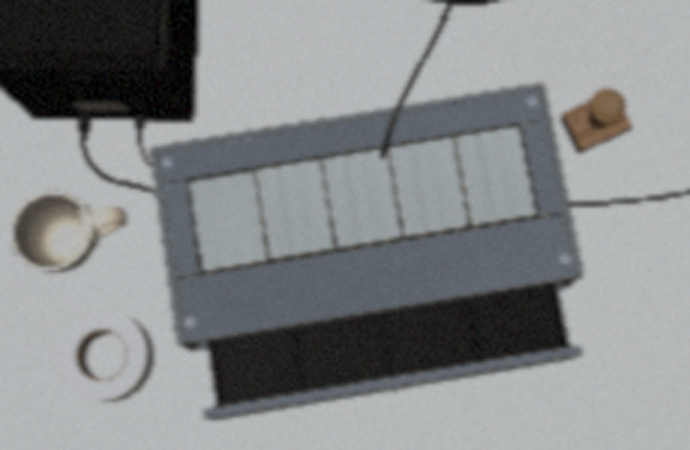

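The tray is fully out: the dark interior spans crop columns 210–570 and its front edge runs from (210,412) to (578,350). That is about 22 image px, or roughly 50 mm or more. The stamp, cup and roll have not moved, so I'm handing it in.

```bash
python3 -c "
from plant import order; print(order.job_done())"
```

```text
the job is handed in; nothing more can be done
None
```

The tray is open and the job is handed in, at about 7 s on the robot's clock. The release was the leftmost plate (y = +100 mm), the first one I felt.

- **Finding it:** with the fingers shut, I lowered the tips in small steps. They touched about 2.5 mm below flush, and the plate then gave at a steady 3–4 N.
- **Pressing it:** I pressed it in about 5 mm at 4.8 N, then lifted straight off and backed away.
- **Last checks:** the top picture shows the tray out by roughly 50 mm or more. The stamp, cup and label roll look unmoved, with only noise-level differences from the first picture. The wrist force is back to noise, so the robot is touching nothing.
- **Not checked:** I didn't measure the plate's return height. In the picture it looks level with its neighbours. I also didn't feel the other four plates. No check failed or disagreed.

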